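Turn a microscope camera over for window inspection

ROBOT

A 7-joint arm with a two-finger parallel gripper is mounted at the origin on the work surface. World frame = base frame: x ahead of the robot, y to its left, z up, the work surface at z = 0. Lengths are in mm, angles in degrees, forces in N, time in s.
With the tool pointing down it reaches from about 425 to 1025 mm from the base axis. Payload 9.4 kg.
Tool frame: the origin (TCP) lies on the centre line of the jaws, within the pads' length; the fingertips stand 25 mm ahead of it and the grasp point (between the pads) lies 6 mm ahead of it (robot.tips_ahead is the distance from the TCP to the fingertips, in mm); x points along the fingers, z is the direction in which the jaws open and shut, and the axes are right-handed (so a half turn about x gives the same grasp; the last joint's range is limited). The gripper opens to 85 mm and grips with 20 to 120 N. Pads are 22 mm wide; open, the fingers measure 114 mm over their backs; the gripper's body (76 mm by 85 mm) begins 54 mm behind the grasp point. The pads swing forward as they close: fully open they stand 13 mm farther back than shut.
Start: joints at [-70.629, 34.337, -0.143, 91.639, 0.103, 54.024, -4.572], TCP at [292.183, 663.516, 256.275] pointing down, gripper open.
Joint ranges: [-147.43, 147.43], [-19.82, 112.94], [-74.19, 73.91], [6.32, 146.72], [-59.91, 239.91], [6.04, 106.73], [-150.56, 150.56]. Speed limits (degrees/s): [127.2, 127.2, 172.46, 172.46, 180, 180, 180].

INTERFACE

Orientations are given as [roll, pitch, yaw] about the fixed x, y, z axes, in that order (R = Rz(yaw) Ry(pitch) Rx(roll)).
In Python, from workcell import status, optics, finish_job, robot gives the robot as it stands.
- The arm moves only by the shell command python3 -m jog 'ROWS' [OPENING]. ROWS is JSON, a list of rows, each a list of 2 entries, a list of its own where there are three numbers: the shift along the tool's x, y, z in mm, then the turn, a rotation vector about the tool's x, y, z in rad. In form: [[[dx, dy, dz], [rx, ry, rz]], ...]. A call has 1 to 5 rows; each row is the pose to reach, as a shift and turn from the pose measured when the call began, along the tool's axes at that moment; what a row does not reach only later rows make up. A row lasts 1/12 s, in which the tool goes at most 41.7 mm and 7.16 degrees, less where a joint would pass 70% of its speed; a pose out of reach is approached as far as the arm can. A call with a gripper value outside its range is refused whole. OPENING is the opening, from -1 (shut) to 1 (fully open), set as the call begins (- or left out, the last holds). The fingers move at their own pace and stop on an object; the grip force is fixed at half the most. Time passes only in rows, so rows that repeat a pose let the fingers close. It gives the time, the measured TCP pose, the force and the opening at its end, in the units of the state.
- status.get_obs(): the state, without advancing time (a new reading comes with each control period).
- optics.grab_frame(name): name is "side" or "top" or "wrist"; returns (picture, depth): 480x640x3 uint8, red, green, blue; 480x640 float32, mm along the optical axis (not along the pixel's ray), 0 where there is no reading.
- optics.calibration(name): a dict with "vfov" (degrees; the focal length in pixels is half the picture's height over the tangent of half this angle, whatever the lens; pixels are square), "cx", "cy" (the principal point, pixels), "xyz" and "rotation" of the camera in the world; the wrist camera has in their place "hand_eye" (4x4, takes a point from camera to tool coordinates, whose origin is the TCP and whose axes are the tool frame's). Camera axes: x right, y up, looking along -z (the intrinsics and any distortion apply to the point x, -y, -z); pixel columns grow to the right and rows downward; lengths in mm; the calibration is good to about 2 mm. A picture is of the moment at which its call begins: read the wrist's pose just before it. calibration takes no time and is no camera call.
- finish_job(): hands the job in, once; it reports no verdict.
Trained networks look in the newest picture that a camera, given by its name, has taken for a name from the list of things; names that differ only in an ending like _2 or _b are one class to them, and where a whole thing is asked for, a point or a joint stands for the part that bears it (a point fixed in the world has none). Each returns a list of dicts, best first, with "confidence" (0 to 1); they miss things now and then, are a little off and sometimes report something else, mostly with a low value. They report only what shows in the picture. A call takes as long as a camera call. They do not tell look-alikes from the thing itself.
- optics.look_for(label, camera): "extent" ([left, top, right, bottom] in pixels, round what is visible of it).
- optics.trace(label, camera): "pixels" (480x640 bool, what is visible of it) and "extent" ([left, top, right, bottom] in pixels, round what is visible of it).
The state is a dict: "t": time; "qpos": joint angles; "qd": joint speeds; "effort": joint torques, N m; "ee_pos": TCP position; "eef_rot": TCP orientation; "ft_force": force on the tool from outside, world axes, zero at the start; "torque": the same for the moment, N m; "finger_gap": finger opening in mm.
Only numpy, scipy, OpenCV 4.12 (cv2) and the standard library are available. Lean on these libraries where they do the work, as an engineer would, in place of code of your own. Each camera call takes 0.05 s, during which the arm holds its last target. There are 200 camera calls.

TASK

The long microscope camera with the two side knobs lies window-down in its foam. Lift its knob end first so that it tilts out of the cutout, then turn it over and lay it flat in the inspection tray, window up; keep hold of it until it is lying down rather than letting it topple, then let go. Leave the square camera in its own foam.

Things in the scene. Friction and masses are not known exactly. Their poses are not given: they have to be found in the camera images.
- camera_mid (a point): Long microscope camera, the one to turn over: aluminium bar 100 (x) x 44 (y) x 40 (z) mm, 0.2 to 0.35 kg, with two round steel side knobs near its -x end. The point is its centre. Its z axis points out of the ribbed back (up at the start); the glass window is in the opposite face. Its x and y axes are level at the start.
- camera_knobs (a point): Point midway between the long camera's two round-ended side knobs, on its centre line, 38 mm from its centre towards -x, at mid height, same axes. The knobs (flat-ended, 16 mm in diameter) lie along y, stick out 8 mm from either side and measure 60 mm over their ends. They are swivels: pinched by its knobs, the camera swings easily about their line and hangs straight down when lifted.
- foam: Fixed dark foam block, 152 (x) x 120 (y) mm, with the long camera in it, 30 mm straight above this origin (centre of the underside), axes parallel. Foam floor 10 mm above the table. From x = -76 to -10 mm only the floor is left: finger room at the knobs. Beyond, side walls 50 mm high (flush with the camera) and an end wall 32 mm high at x = 53 mm, all 3 mm clear of the camera.
- tray: Fixed shallow steel inspection tray lined with grippy dark rubber, 200 (x) x 170 (y) mm outside, 5 mm walls, rim 14 mm above the table, liner top 3 mm above the table. Origin at the centre of its underside.
- short_mid (a point): Square camera of the same metal, 70 x 70 x 40 mm, without knobs, sunk in a second foam block; it stays where it is. The point is its centre.
Mind the look-alikes: they are no part of the job. Leave any purple look-alike of the foam alone.

How it is judged (in metres and radians):
On the way, in this order (a step that is already met when the one before it is completed fails the run):
1. the knob end of the long camera is lifted first: the camera is tilted by more than 23 degrees while its other end is still down in the foam (its centre less than 85 mm above the table) (angle between camera_mid's own z axis and vertical above 0.4 rad and z of camera_mid in the frame of foam below 0.085 m and horizontal distance between camera_mid and foam below 0.07 m and height (world z) of camera_knobs above 0.05 m), for 0.05 s.
2. the camera is turned more than 150 degrees over, low over the tray, while the fingers still hold it (angle between camera_mid's own z axis and vertical above 2.62 rad and horizontal distance between camera_mid and tray below 0.09 m and z of camera_mid in the frame of tray below 0.06 m and contact force between the fingers and camera above 0.5 N), for 0.05 s.
At the end, for the whole second after the job is handed in: The long camera lies flat in the tray on its ribbed back, window up (within 10 degrees), its centre inside the tray (within 80 mm lengthwise and 65 mm crosswise of the tray's middle) and no more than 30 mm above the table, let go; the square camera is within 10 mm of where it was (angle between camera_mid's own z axis and vertical above 2.97 rad and x of camera_mid in the frame of tray between -0.08 and 0.08 m and y of camera_mid in the frame of tray between -0.065 and 0.065 m and z of camera_mid in the frame of tray below 0.03 m and distance of short_mid from where it was at the start of the episode below 0.01 m); the robot touches nothing.
It fails at once if the square camera is moved by more than 20 mm (distance of short_mid from where it was at the start of the episode above 0.02 m).
It also fails if it takes over 48 s, if anything falls off the work surface, if the arm or the gripper's body presses on something with over 40 N, if the wrist force passes 120 N, or if a joint passes its speed limit or range.

## Working session

There is one attempt and no reset: what is moved stays moved. The work goes in short steps, Python scripts to look and compute and a shell command to move; the robot and the scene stay as the last step left them, time stands still between calls to the robot, and variables do not carry over. Pictures are saved under pics/ and viewed, about 8 in all and at most 12, crops included, and the job is handed in when it is done.

```bash
mkdir -p pics; ls; cat > h.py <<'E'
import numpy as np, cv2
from workcell import status, optics, robot
from scipy.spatial.transform import Rotation as R
def cal(n):
    c=optics.calibration(n); f=240/np.tan(np.radians(c['vfov'])/2); return c,f
def pose():
    s=status.get_obs(); return np.array(s['ee_pos']),R.from_euler('xyz',s['eef_rot'],degrees=True)
def cloud(n,depth,p=None):
    c,f=cal(n); v,u=np.mgrid[0:480,0:640]
    P=np.stack([(u-c['cx'])/f*depth,-(v-c['cy'])/f*depth,-depth],-1)
    if 'hand_eye' in c:
        H=np.array(c['hand_eye']);P=P@H[:3,:3].T+H[:3,3]; t,r=p; P=P@r.as_matrix().T+t
    else:
        Rm=np.array(c['rotation']); 
        Rm=Rm if Rm.shape==(3,3) else R.from_euler('xyz',Rm,degrees=True).as_matrix()
        P=P@Rm.T+np.array(c['xyz'])
    P[depth<=0]=np.nan
    return P
def save(n,im): cv2.imwrite('pics/'+n+'.png',im[...,::-1])
E
python3 - <<'E'
from h import *
print(status.get_obs())
for n in ['top','side','wrist']:print(n,optics.calibration(n))
ims=[]
for n in ['top','side']:
    p=pose(); im,d=optics.grab_frame(n); save(n+'0',im); np.savez(n+'0',im=im,d=d)
    for l in ['camera_mid','foam','tray','short_mid']:
        for r in optics.look_for(l,n)[:4]: print(n,l,r)
E
```

```text
pics
{'t': 0.0, 'qpos': array([-70.62816963,  34.38450517,  -0.14695008,  91.6789102 ,
         0.10207699,  54.02376907,  -4.57461162]), 'qd': array([ 0.10231901, -0.08128643,  0.02511613,  0.05643631, -0.03050598,
        0.07982672, -0.08353003]), 'effort': array([-5.53181053e-04, -7.76446509e+01,  1.56443462e+00, -2.58017814e+01,
        1.22755652e-02,  8.78728868e-03,  7.24539234e-06]), 'ee_pos': array([292.00887298, 663.14020176, 255.42934884]), 'eef_rot': array([-175.73696462,   89.91294587, -109.50204265]), 'ft_force': array([-0.0872758,  0.2791667, -0.6849198]), 'torque': array([-0.04588004, -0.00227837, -0.03735908]), 'finger_gap': 85.4415158239644}
top {'vfov': 43.29346450042282, 'cx': 314.41632127104566, 'cy': 234.27405639465027, 'xyz': array([ 237.47653482,  112.85996405, 1286.99421231]), 'rotation': array([ 12.67715807,   0.33555994, -92.02800275])}
side {'vfov': 50.88458980845468, 'cx': 318.32068341938844, 'cy': 237.77712661171287, 'xyz': array([-117.52857808, -578.42433105,  943.93316689]), 'rotation': array([ 45.41403226,  -0.14404902, -42.71697368])}
wrist {'vfov':
[... 661 characters left out ...]
308.9, 187.7, 403.3, 289.2], 'confidence': 0.85}
top short_mid {'extent': [479.9, 201.0, 526.5, 243.8], 'confidence': 0.62}
side camera_mid {'extent': [273.4, 186.5, 307.9, 212.5], 'confidence': 0.62}
side foam {'extent': [255.7, 181.3, 322.2, 234.3], 'confidence': 0.86}
side foam {'extent': [174.5, 157.0, 229.4, 206.3], 'confidence': 0.7}
side foam {'extent': [426.7, 305.2, 469.1, 343.9], 'confidence': 0.45}
side foam {'extent': [273.2, 187.2, 309.3, 215.3], 'confidence': 0.4}
side tray {'extent': [284.6, 223.3, 392.1, 301.0], 'confidence': 0.62}
side tray {'extent': [274.0, 187.6, 308.6, 213.4], 'confidence': 0.61}
side short_mid {'extent': [426.6, 304.7, 469.0, 341.8], 'confidence': 0.76}
```

View pics/top0.png

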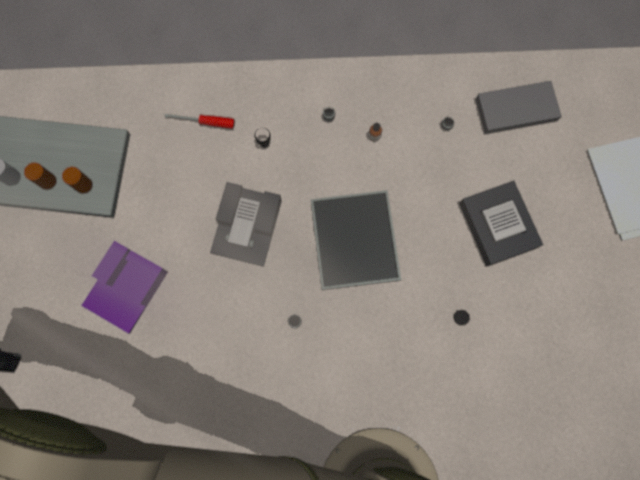

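View pics/side0.png

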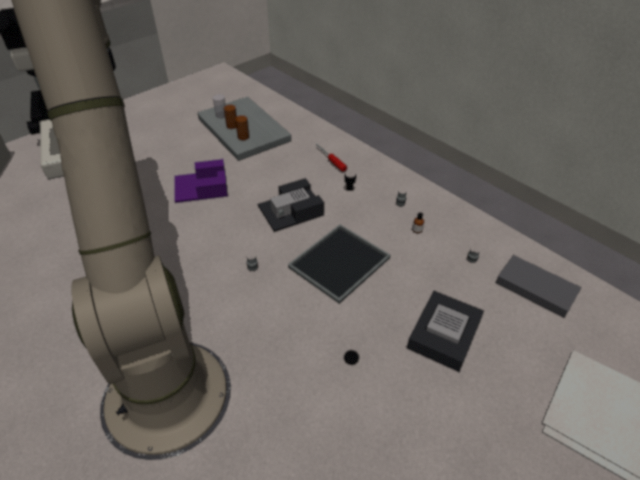

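Candidates for the long camera in the top view are the grey foam with the ribbed bar at (242,222), the purple look-alike at (125,288), the square camera at (504,220) and the grey box at (518,107). The description fits (242,222). Its knob end appears to point toward the image bottom, where the foam is low, and I'll confirm that with a close crop. The tray is at (356,239).

```bash
python3 - <<'E'
from h import *
z=np.load('top0.npz');P=cloud('top',z['d']);im=z['im']
def rect(m,n,lo,hi):
    q=P[m&(P[...,2]>lo)&(P[...,2]<hi)]
    r=cv2.minAreaRect(q[:,:2].astype(np.float32)); print(n,len(q),r,np.median(q,0).round(1))
box=lambda a:(np.add.outer(np.zeros(480),np.arange(640))>a[0])&(np.add.outer(np.zeros(480),np.arange(640))<a[2])&(np.add.outer(np.arange(480),np.zeros(640))>a[1])&(np.add.outer(np.arange(480),np.zeros(640))<a[3])
print('table z',np.nanmedian(P[330:380,500:600,2]))
B=box([204,178,284,268])
rect(B,'foam all',5,70);rect(B,'high',40,60);rect(B,'low',6,20);rect(B,'mid',26,37)
rect(box([305,184,407,293]),'tray',1.5,30)
hsv=cv2.cvtColor(im,cv2.COLOR_RGB2HSV)
bright=(cv2.cvtColor(im,cv2.COLOR_RGB2GRAY)>115)&B
rect(bright,'cam',42,60)
c=im[170:280,190:300]; save('crop0',cv2.resize(c,None,fx=5,fy=5,interpolation=cv2.INTER_CUBIC))
t,r=pose();print(t,r.as_matrix().round(3),robot.tips_ahead)
E
```

```text
table z -0.7904857740921898
foam all 4180 ((557.9131469726562, 262.9920654296875), (170.587158203125, 198.5322265625), 88.62378692626953) [548.  257.2  46.5]
high 2380 ((562.2650756835938, 255.35336303710938), (121.41455841064453, 129.35678100585938), 73.9590835571289) [567.1 258.4  49.6]
low 1246 ((558.6416015625, 268.45855712890625), (168.69601440429688, 193.65371704101562), 85.67705535888672) [500.5 266.1  10.1]
mid 345 ((559.88623046875, 251.87161254882812), (114.12273406982422, 127.94096374511719), 70.52659606933594) [604.9 243.6  32.3]
tray 6008 ((516.0624389648438, 18.570358276367188), (221.45285034179688, 238.66546630859375), 87.87611389160156) [511.9  22.1   4. ]
cam 952 ((561.486572265625, 256.5947570800781), (120.48574829101562, 126.60893249511719), 73.0076904296875) [548.8 259.3  49.7]
[292.1759712  663.48887975 256.22321744] [[ 0.    -0.915  0.403]
 [-0.     0.403  0.915]
 [-1.    -0.    -0.   ]] 25.0
```

View pics/crop0.png

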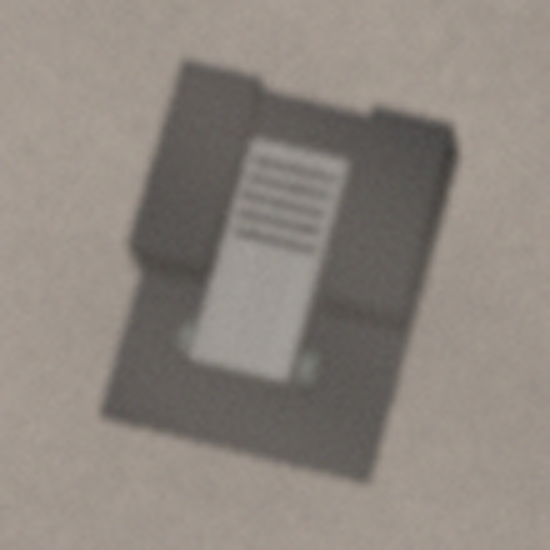

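The crop confirms it. The ribbed bar sits in dark grey foam, with its knobs at the low end at crop (187,335) and (307,368), facing the robot base.

```bash
python3 - <<'E'
from h import *
z=np.load('top0.npz');c,f=cal('top');Rm=R.from_euler('xyz',c['rotation'],degrees=True).as_matrix()
def ray(u,v,h):
    d=Rm@np.array([(u-c['cx'])/f,-(v-c['cy'])/f,-1]); return (c['xyz']+d*(h-c['xyz'][2])/d[2])
C=[ray(190+a/5,170+b/5,49.5) for a,b in [(255,138),(350,158),(290,382),(190,358)]]
C=np.array(C)[:,:2]; ctr=C.mean(0); ax=(C[0]+C[1]-C[2]-C[3])/2
print('cam',ctr,np.linalg.norm(ax),np.degrees(np.arctan2(ax[1],ax[0])))
K=np.array([ray(190+a/5,170+b/5,33) for a,b in [(187,335),(307,368)]])[:,:2];print('knobs',K,K.mean(0))
Tr=np.array([ray(u,v,14) for u,v in [(312,200),(387,192),(400,279),(322,288)]])[:,:2];print('tray',Tr.mean(0),Tr)
yaw=np.arctan2(ax[1],ax[0]);u=ax/np.linalg.norm(ax); k=ctr-38*u; print('knob est',k)
t,r=pose();M=r.as_matrix()
# wanted: tool x down, tool z along camera y (either sign), nearest to present
for s in (1,-1):
    zt=s*np.array([-u[1],u[0],0]);xt=np.array([0,0,-1.]);W=np.stack([xt,np.cross(zt,xt),zt],1)
    print(s,'rotvec tool',R.from_matrix(M.T@W).as_rotvec())
    # wrist view: optical centre; want camera in view 
    H=np.array(optics.calibration('wrist')['hand_eye']); o=W@H[:3,3];fw=-W@H[:3,2]; print('cam offs',o,'fw',fw)
g=np.array([k[0],k[1],256]);print('shift tool to above knobs',M.T@(g-t))
E
```

```text
cam [548.70148256 257.07285589] 99.31291989793843 -15.969182821059821
knobs [[520.4926753  295.23136166]
 [504.29424269 244.40796692]] [512.393459   269.81966429]
tray [510.19742922  22.79398161] [[600.84184325 112.7379205 ]
 [612.93690344 -52.07682208]
 [420.09696555 -67.75369299]
 [406.91400464  98.26852099]]
knob est [512.16790972 267.52742693]
1 rotvec tool [-1.36047913e-01 -9.69986317e-05  8.99001275e-05]
cam offs [-62.9308144   19.14172885 117.88306789] fw [ 0.25018485 -0.07211902 -0.96550836]
-1 rotvec tool [3.00554473e+00 1.35308194e-04 1.45992114e-04]
cam offs [ 62.9308144  -19.14172885 117.88306789] fw [-0.25018485  0.07211902 -0.96550836]
shift tool to above knobs [ 2.82739057e-01 -3.60900921e+02 -2.73737868e+02]
```

```bash
python3 -m jog '[[[0,-32,-24],[-0.03,0,0]],[[0,-64,-48],[-0.06,0,0]],[[0,-96,-72],[-0.09,0,0]],[[0,-128,-97],[-0.12,0,0]],[[0,-160,-121],[-0.136,0,0]]]' 1
python3 - <<'E'
from h import *
t,r=pose();print(t,r.as_matrix().T@(np.array([512.3,268.5,256])-t))
E
```

```text
t: 0.92
ee_pos: [390.4, 486.5, 256.4]
eef_rot: [-80.1, 90.0, -5.9]
ft_force: [1.0, 0.1, -0.0]
finger_gap: 85.2
[390.44100348 486.49809835 256.37724875] [   0.41885085 -176.79549418 -176.39757945]
```

```bash
python3 -m jog '[[[0,-29,-29],[0,0,0]],[[0,-58,-58],[0,0,0]],[[0,-87,-87],[0,0,0]],[[0,-116,-116],[0,0,0]],[[0,-145,-145],[0,0,0]]]' && python3 -m jog '[[[0,-29,-29],[0,0,0]],[[0,-50,-50],[0,0,0]],[[0,-50,-50],[0,0,0]]]'
python3 - <<'E'
from h import *
p=pose();im,d=optics.grab_frame('wrist');np.savez('w1',im=im,d=d,t=p[0],M=p[1].as_matrix());save('w1',im)
print(p[0],p[1].as_matrix().round(3))
for r in optics.trace('camera_mid','wrist')[:2]: print(r['extent'],r['confidence'],r['pixels'].sum())
E
```

```text
t: 1.33
ee_pos: [491.0, 305.5, 256.7]
eef_rot: [-50.8, 90.0, 23.3]
ft_force: [0.4, -0.9, -0.2]
finger_gap: 85.4
t: 1.58
ee_pos: [529.0, 236.3, 257.1]
eef_rot: [-118.6, 89.8, -45.0]
ft_force: [-0.5, 1.3, 0.1]
finger_gap: 85.2
[528.98763358 236.26706816 257.05057923] [[ 0.003 -0.959  0.282]
 [-0.003  0.282  0.959]
 [-1.    -0.003 -0.002]]
[321.7, 158.1, 394.8, 290.2] 0.92 7421
```

View pics/w1.png

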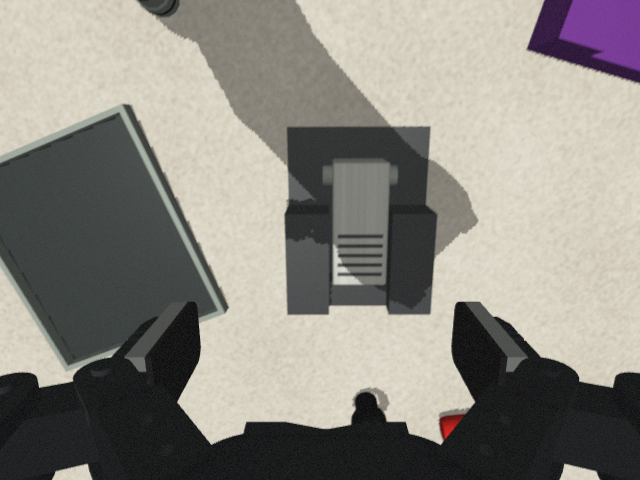

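The wrist view shows the knob end at the top, with knobs at about (328,175) and (393,174). The bar spans (333..388, 158..285), and the tray is on the left.

```bash
python3 - <<'E'
from h import *
z=np.load('w1.npz');M=z['M'];t=z['t'];P=cloud('wrist',z['d'],(t,R.from_matrix(M)))
tr=optics.trace('camera_mid','wrist')[0]['pixels']
q=P[tr];q=q[(q[:,2]>44)];r=cv2.minAreaRect(q[:,:2].astype(np.float32));print('cam',r,np.median(q[:,2]))
# ray-based corners from mask at true height
c,f=cal('wrist');H=np.array(c['hand_eye'])
def ray(u,v,h):
    o=M@H[:3,3]+t; d=M@H[:3,:3]@np.array([(u-c['cx'])/f,-(v-c['cy'])/f,-1]); return o+d*(h-o[2])/d[2]
C=np.array([ray(*a,50) for a in [(334,160),(388,160),(386,285),(333,284)]])[:,:2]
print('corners ctr',C.mean(0),'lens',[np.linalg.norm(C[i]-C[(i+1)%4]) for i in range(4)]); a=(C[2]+C[3]-C[0]-C[1])/2;print('yaw',np.degrees(np.arctan2(a[1],a[0])))
K=np.array([ray(*a,33) for a in [(324,175),(397,174)]]);print('knob ends',K,K.mean(0),np.linalg.norm(K[0]-K[1]))
print('floor z',np.nanmedian(P[135:150,340:380,2]),'table',np.nanmedian(P[250:300,500:600,2]))
u=a/np.linalg.norm(a);k=C.mean(0)-38*u;print('knob est',k)
tn,rn=pose();Mn=rn.as_matrix();g=np.array([*((k+K.mean(0)[:2])/2),tn[2]]);print(tn,'tool shift',Mn.T@(g-tn))
zt=np.array([-u[1],u[0],0]);xt=np.array([0,0,-1.]);W=np.stack([xt,np.cross(zt,xt),zt],1);print(R.from_matrix(Mn.T@W).as_rotvec())
E
```

```text
cam ((549.6885986328125, 258.7829895019531), (43.70876693725586, 99.72859954833984), 73.80948638916016) 50.34368643148164
corners ctr [548.17600479 259.71062704] lens [np.float64(40.96568455694396), np.float64(101.41456846817213), np.float64(43.573285373009384), np.float64(100.5429156581626)]
yaw -15.831239924272673
knob ends [[504.47102666 242.66909323  33.        ]
 [520.28638309 299.29456269  33.        ]] [512.37870488 270.98182796  33.        ] 58.792595534773994
floor z 10.338647270577255 table 0.24865894413161982
knob est [511.61736787 270.07721118]
[525.43765741 243.99468446 256.86872537] tool shift [1.38769071e-02 2.01957610e+01 2.18369396e+01]
[-0.00123928  0.0011438   0.00055071]
```

```bash
python3 -m jog '[[[0,20,21.5],[0,0,0]],[[38,20,21.5],[0,0,0]],[[76,20,21.5],[0,0,0]],[[114,20,21.5],[0,0,0]],[[145,20,21.5],[0,0,0]]]' && python3 -m jog '[[[0,0,0],[0,0,0]],[[0,0,0],[0,0,0]],[[0,0,0],[0,0,0]]]'
python3 - <<'E'
from h import *
t,r=pose();print(t,r.as_matrix().T@(np.array([512.7,269.8,39])-t))
E
```

```text
t: 2.15
ee_pos: [510.6, 272.5, 109.9]
eef_rot: [12.3, 89.9, 86.6]
ft_force: [0.2, 0.4, 0.4]
finger_gap: 85.4
t: 2.4
ee_pos: [510.5, 274.0, 111.1]
eef_rot: [2.8, 89.8, 77.2]
ft_force: [0.6, -0.4, 0.8]
finger_gap: 85.4
[510.48898673 274.01908603 111.09296966] [72.0828342  -3.27312178 -3.66568246]
```

```bash
python3 -m jog '[[[0,-3.3,-3.6],[0,0,0]],[[25,-3.3,-3.6],[0,0,0]],[[45,-3.3,-3.6],[0,0,0]],[[45,-3.3,-3.6],[0,0,0]],[[45,-3.3,-3.6],[0,0,0]]]' 
python3 - <<'E'
from h import *
t,r=pose();print(t,r.as_matrix().T@(np.array([512.7,269.8,39])-t))
p=pose();im,d=optics.grab_frame('wrist');np.savez('w2',im=im,d=d,t=p[0],M=p[1].as_matrix());save('w2',im)
E
```

```text
t: 2.82
ee_pos: [513.2, 269.8, 67.2]
eef_rot: [-6.1, 89.8, 68.3]
ft_force: [-0.5, -0.3, 0.9]
finger_gap: 85.4
[513.17126369 269.81011889  67.235919  ] [28.23519076  0.46077909 -0.22582959]
```

View pics/w2.png

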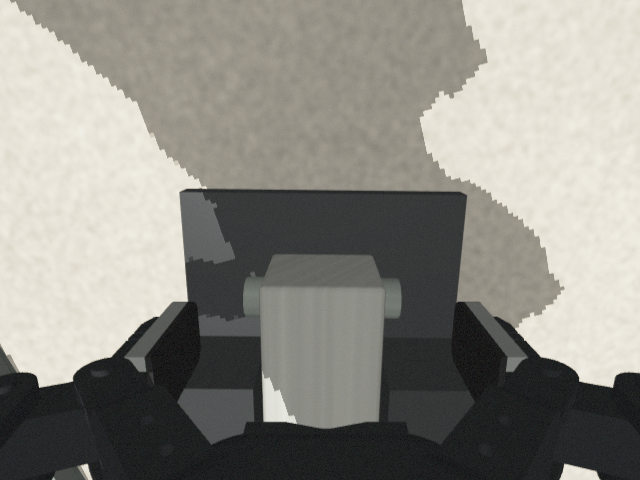

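The knobs at (252,297) and (392,298) are centred between the fingers, whose inner edges are at columns 195 and 456. I'll descend and close.

```bash
python3 -m jog '[[[15,0.4,-0.5],[0,0,0]],[[28,0.4,-0.5],[0,0,0]],[[28,0.4,-0.5],[0,0,0]],[[28,0.4,-0.5],[0,0,0]]]' && python3 -m jog '[[[0,0,0],[0,0,0]],[[0,0,0],[0,0,0]],[[0,0,0],[0,0,0]],[[0,0,0],[0,0,0]],[[0,0,0],[0,0,0]]]' -1
python3 - <<'E'
from h import *
t,r=pose();print(t)
p=pose();im,d=optics.grab_frame('wrist');save('w3',im)
E
```

```text
t: 3.2
ee_pos: [513.5, 269.9, 40.9]
eef_rot: [-20.6, 89.7, 53.8]
ft_force: [-0.6, 0.2, 0.0]
finger_gap: 85.8
t: 3.62
ee_pos: [514.0, 270.0, 42.8]
eef_rot: [-27.6, 89.6, 46.7]
ft_force: [-2.0, -1.7, 13.5]
finger_gap: 58.5
[513.98977689 270.01064635  42.75299033]
```

View pics/w3.png

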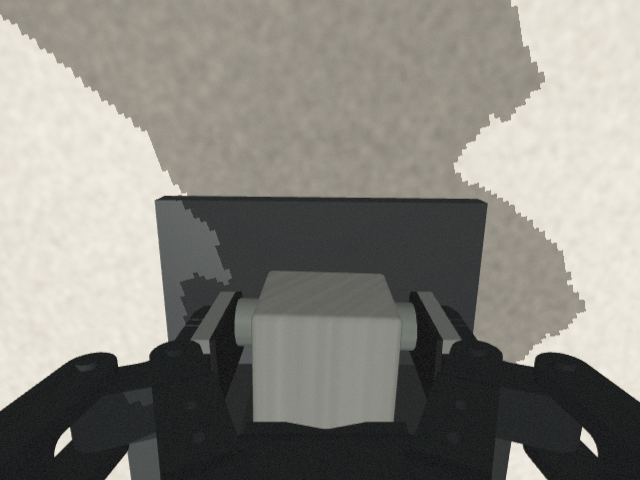

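Gap 58.5 mm, with both pads on the knobs at (243,322) and (407,325). I'll lift straight up slowly.

```bash
python3 -m jog '[[[0,0,0],[0,0,0]],[[-8,0,0],[0,0,0]],[[-16,0,0],[0,0,0]],[[-24,0,0],[0,0,0]],[[-30,0,0],[0,0,0]]]' && python3 -m jog '[[[-5,0,0],[0,0,0]],[[-10,0,0],[0,0,0]],[[-12,0,0],[0,0,0]],[[-12,0,0],[0,0,0]],[[-12,0,0],[0,0,0]]]'
python3 - <<'E'
from h import *
p=pose();im,d=optics.grab_frame('wrist');save('w4',im);P=cloud('wrist',d,p)
tr=optics.trace('camera_mid','wrist')
for r in tr[:1]:
    q=P[r['pixels']];q=q[~np.isnan(q[:,0])];print(r['extent'],r['confidence'],len(q),q.min(0),q.max(0))
    m=np.median(q,0);g=np.linalg.svd(q[np.linalg.norm(q-m,axis=1)<25]-m,full_matrices=False)[2][2];print('normal',g)
E
```

```text
t: 4.08
ee_pos: [514.2, 270.0, 74.0]
eef_rot: [-30.0, 89.6, 44.4]
ft_force: [0.4, 0.4, -1.7]
finger_gap: 58.0
t: 4.5
ee_pos: [513.6, 270.2, 86.1]
eef_rot: [-25.2, 89.6, 49.1]
ft_force: [-2.1, 0.8, 0.4]
finger_gap: 58.3
[234.1, 256.8, 415.0, 430.4] 0.97 24412 [488.41585222 227.77525109   9.07710037] [571.86782435 301.15337968 135.89438305]
normal [ 0.64717582 -0.15443401 -0.74653439]
```

View pics/w4.png

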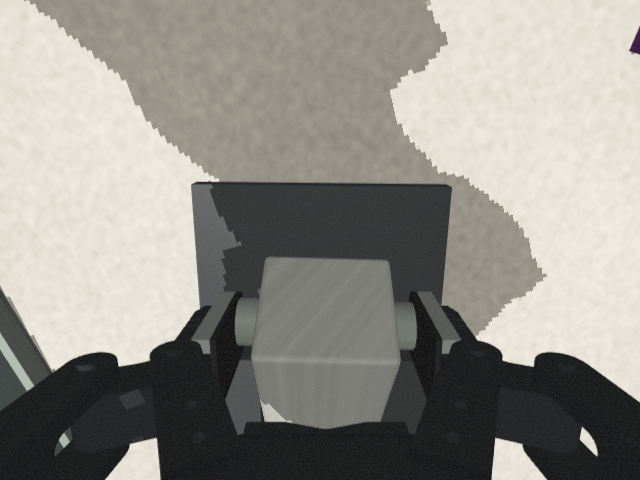

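The camera is tilted out with its knob end up, so step 1 should be met. I'll keep lifting until it hangs free.

```bash
python3 -m jog '[[[-12,0,0],[0,0,0]],[[-26,0,0],[0,0,0]],[[-40,0,0],[0,0,0]],[[-54,0,0],[0,0,0]],[[-68,0,0],[0,0,0]]]' && python3 -m jog '[[[-14,0,0],[0,0,0]],[[-28,0,0],[0,0,0]],[[-40,0,0],[0,0,0]],[[-44,0,0],[0,0,0]],[[-44,0,0],[0,0,0]]]'
python3 - <<'E'
from h import *
t,r=pose();M=r.as_matrix();print(M.round(3))
z=np.load('top0.npz')
y=np.radians(4.3);zt=np.array([-np.sin(y),np.cos(y),0]);xt=np.array([0,0,-1.]);W=np.stack([xt,np.cross(zt,xt),zt],1)
print(t,M.T@(np.array([460,19,t[2]])-t),R.from_matrix(M.T@W).as_rotvec(),status.get_obs()['qpos'])
E
```

```text
t: 5.02
ee_pos: [512.9, 269.5, 154.7]
eef_rot: [-22.2, 89.7, 52.2]
ft_force: [-0.5, 0.4, -3.5]
finger_gap: 58.5
t: 5.43
ee_pos: [513.0, 269.2, 199.8]
eef_rot: [-27.3, 89.6, 47.1]
ft_force: [0.7, -1.3, -4.2]
finger_gap: 58.3
[[ 0.005 -0.963  0.269]
 [ 0.005  0.269  0.963]
 [-1.    -0.003  0.006]]
[513.02148253 269.24730347 199.83025964] [  -1.59388691  -16.34527452 -255.27491461] [-0.34776738  0.00581257  0.00442004] [-31.6851464   28.29588619  -2.23223545 114.31594815   1.5968141
  37.01206681  39.45537561]
```

```bash
python3 -m jog '[[[0,-1,-15],[-0.02,0,0]],[[0,-2,-42],[-0.05,0,0]],[[0,-4,-70],[-0.09,0,0]],[[0,-6,-98],[-0.13,0,0]],[[0,-8,-126],[-0.17,0.006,0.004]]]'
python3 - <<'E'
from h import *
t,r=pose();M=r.as_matrix()
y=np.radians(4.3);zt=np.array([-np.sin(y),np.cos(y),0]);xt=np.array([0,0,-1.]);W=np.stack([xt,np.cross(zt,xt),zt],1)
print(t,M.T@(np.array([460,19,t[2]])-t),R.from_matrix(M.T@W).as_rotvec(),status.get_obs()['qpos'])
E
```

```text
t: 5.85
ee_pos: [485.7, 144.3, 198.2]
eef_rot: [115.8, 89.9, -160.0]
ft_force: [1.5, -0.2, -3.3]
finger_gap: 58.3
[485.72524104 144.25711652 198.2394952 ] [ 1.11559529e-01  1.30324864e+01 -1.27205641e+02] [-0.17551535 -0.00059043 -0.00155652] [-18.82596571  24.42080663  -5.6170016  122.93787018   4.25910096
  32.91232415  56.71916062]
```

```bash
python3 -m jog '[[[0,3,-28],[-0.04,0,0]],[[0,6,-56],[-0.08,0,0]],[[0,9,-84],[-0.12,0,0]],[[0,12,-108],[-0.155,0,0]],[[0,13,-127],[-0.175,0,0]]]' && python3 -m jog '[[[0,0,0],[0,0,0]],[[0,0,0],[0,0,0]],[[0,0,0],[0,0,0]],[[0,0,0],[0,0,0]]]'
python3 - <<'E'
from h import *
t,r=pose();M=r.as_matrix()
y=np.radians(4.3);zt=np.array([-np.sin(y),np.cos(y),0]);xt=np.array([0,0,-1.]);W=np.stack([xt,np.cross(zt,xt),zt],1)
print(t,M.T@(np.array([460,19,t[2]])-t),R.from_matrix(M.T@W).as_rotvec(),status.get_obs()['qpos'])
im,d=optics.grab_frame('side');P=cloud('side',d);save('s5',cv2.resize(im[120:360,220:460],None,fx=2.5,fy=2.5))
r=optics.trace('camera_mid','side')
for a in r[:2]:
    q=P[a['pixels']];print(a['extent'],a['confidence'],np.nanpercentile(q,[1,50,99],axis=0).round(0))
E
```

```text
t: 6.27
ee_pos: [458.5, 16.9, 197.6]
eef_rot: [105.8, 89.8, -159.9]
ft_force: [0.4, -0.9, -3.5]
finger_gap: 58.1
t: 6.6
ee_pos: [458.8, 17.9, 197.4]
eef_rot: [99.0, 89.8, -166.7]
ft_force: [1.0, 0.1, -3.2]
finger_gap: 58.5
[458.79702206  17.92841472 197.4378043 ] [-0.0055049  -1.28085409  0.97715579] [ 0.00094791 -0.00060757 -0.0038354 ] [ -2.50889463  21.95822495  -9.02917023 128.44375752   6.71061208
  30.23842267  77.64423436]
[314.0, 208.1, 335.9, 253.5] 0.96 [[436.  -8.   1.]
 [442.   7. 158.]
 [557. 170. 200.]]
```

View pics/s5.png

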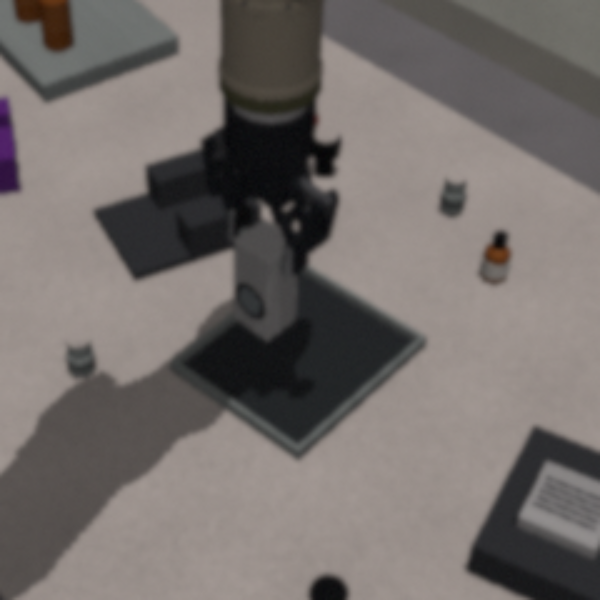

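The camera hangs vertically with its window facing the base, at about (250,300), so its back faces +x as planned. I'll lower it until it touches.

```bash
python3 -m jog '[[[20,0,0],[0,0,0]],[[42,0,0],[0,0,0]],[[62,0,0],[0,0,0]],[[78,0,0],[0,0,0]],[[84,0,0],[0,0,0]]]' && python3 -m jog '[[[2,0,0],[0,0,0]],[[4,0,0],[0,0,0]],[[4,0,0],[0,0,0]],[[4,0,0],[0,0,0]]]'&& python3 -m jog '[[[2,0,0],[0,0,0]],[[3,0,0],[0,0,0]],[[3,0,0],[0,0,0]]]'
```

```text
t: 7.12
ee_pos: [458.0, 18.8, 111.7]
eef_rot: [96.1, 89.7, -169.5]
ft_force: [0.3, 0.1, -3.8]
finger_gap: 57.8
t: 7.45
ee_pos: [458.4, 18.9, 108.3]
eef_rot: [96.4, 89.7, -169.1]
ft_force: [0.7, -0.4, -3.1]
finger_gap: 58.3
t: 7.7
ee_pos: [458.5, 18.9, 105.6]
eef_rot: [97.3, 89.8, -168.2]
ft_force: [0.1, 0.7, -3.9]
finger_gap: 58.5
```

```bash
python3 -m jog '[[[1,0,0],[0,0,0]],[[2,0,0],[0,0,0]],[[2,0,0],[0,0,0]]]'&& python3 -m jog '[[[1,0,0],[0,0,0]],[[2,0,0],[0,0,0]],[[2,0,0],[0,0,0]]]'
```

```text
t: 7.95
ee_pos: [459.1, 18.7, 103.9]
eef_rot: [102.9, 89.8, -162.6]
ft_force: [-1.0, -0.8, 2.3]
finger_gap: 58.1
t: 8.2
ee_pos: [459.3, 18.5, 103.6]
eef_rot: [135.0, 89.9, -130.6]
ft_force: [-4.7, -1.7, 30.0]
finger_gap: 58.3
```

Contact at TCP z of about 104, so the knobs are about 13 mm ahead of the TCP. Next I'll arc over the back edge, a 90.2 mm radius, with slight pressure.

```bash
python3 -m jog '[[[-0.3,-5,0],[0,0,0]],[[-1,-10,0],[0,0,0]],[[-1.5,-15,0],[0,0,0]],[[-1.7,-20,0],[0,0,0]],[[-1.6,-25,0],[0,0,0]]]'
python3 - <<'E'
from h import *
p=pose();print(p[0],p[1].as_matrix()[:,1]);im,d=optics.grab_frame('side');P=cloud('side',d)
save('s6',cv2.resize(im[180:300,270:390],None,fx=5,fy=5))
E
```

```text
t: 8.62
ee_pos: [485.2, 20.2, 105.6]
eef_rot: [-168.4, 89.9, -74.0]
ft_force: [0.5, -1.9, 4.7]
finger_gap: 58.0
[485.22720552  20.18761984 105.63762569] [-9.97028587e-01 -7.70318621e-02 -2.97456240e-04]
```

View pics/s6.png

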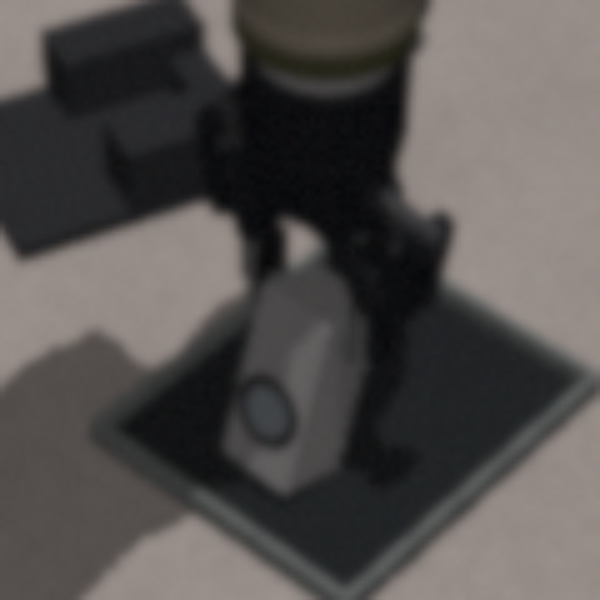

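It is leaning over its back edge as planned: the foot stays at about (285,490) and the top moves in +x. I'll continue the arc.

```bash
python3 -m jog '[[[0.8,-6,0],[0,0,0]],[[1.8,-12,0],[0,0,0]],[[3.4,-18,0],[0,0,0]],[[5.4,-25,0],[0,0,0]],[[8.5,-32,0],[0,0,0]]]' && python3 -m jog '[[[0,0,0],[0,0,0]]]'
```

```text
t: 9.08
ee_pos: [518.9, 22.8, 96.8]
eef_rot: [-136.9, 89.9, -42.5]
ft_force: [0.9, -0.2, -1.9]
finger_gap: 58.6
t: 9.17
ee_pos: [520.3, 23.2, 96.0]
eef_rot: [-117.5, 89.9, -23.1]
ft_force: [1.4, -0.9, 1.2]
finger_gap: 58.2
```

```bash
python3 -m jog '[[[2.7,-5.4,0],[0,0,0]],[[7,-12,0],[0,0,0]],[[12,-18,0],[0,0,0]],[[17.3,-24,0],[0,0,0]],[[23.2,-29,0],[0,0,0]]]' && python3 -m jog '[[[0,0,0],[0,0,0]]]'
python3 - <<'E'
from h import *
im,d=optics.grab_frame('side');save('s7',cv2.resize(im[180:300,270:390],None,fx=5,fy=5))
E
```

```text
t: 9.58
ee_pos: [549.9, 25.5, 72.2]
eef_rot: [-117.0, 89.9, -22.5]
ft_force: [1.3, -0.8, -1.4]
finger_gap: 57.8
t: 9.67
ee_pos: [550.8, 25.6, 70.9]
eef_rot: [-116.9, 89.9, -22.4]
ft_force: [0.9, -0.8, -0.9]
finger_gap: 58.4
```

View pics/s7.png

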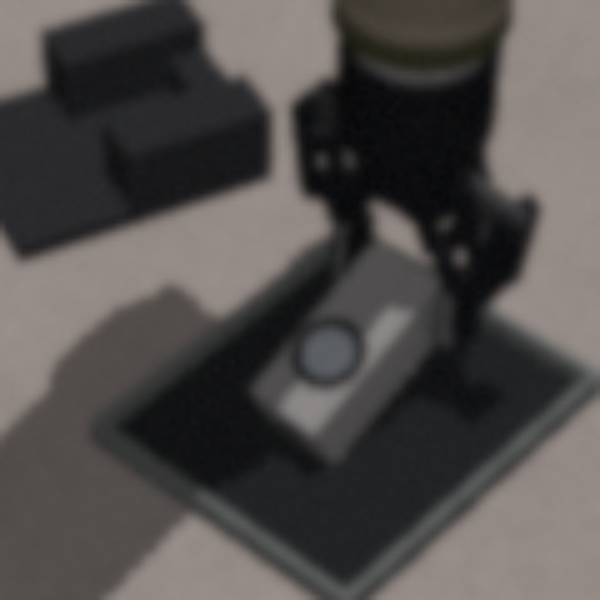

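The window now faces up and the camera is about 65° from vertical, with the fingers still on the knobs. I'll finish laying it down.

```bash
python3 -m jog '[[[5.9,-4,0],[0,0,0]],[[12.6,-8,0],[0,0,0]],[[18,-10.5,0],[0,0,0]],[[23,-12.3,0],[0,0,0]],[[27,-14,0],[0,0,0]]]' && python3 -m jog '[[[3,-1,0],[0,0,0]],[[6,-1.8,0],[0,0,0]],[[7,-2,0],[0,0,0]],[[7,-2,0],[0,0,0]],[[7,-2,0],[0,0,0]]]'
```

```text
t: 10.13
ee_pos: [564.5, 26.8, 43.5]
eef_rot: [-122.9, 89.9, -28.5]
ft_force: [-0.2, -1.3, -2.1]
finger_gap: 58.2
t: 10.55
ee_pos: [566.4, 27.0, 36.6]
eef_rot: [-130.4, 89.9, -36.0]
ft_force: [-0.7, -0.3, -2.6]
finger_gap: 58.7
```

```bash
python3 -m jog '[[[1,0,0],[0,0,0]],[[1,0,0],[0,0,0]],[[1,0,0],[0,0,0]]]' && python3 -m jog '[[[1,0,0],[0,0,0]],[[1,0,0],[0,0,0]],[[1,0,0],[0,0,0]]]'
python3 - <<'E'
from h import *
p=pose();im,d=optics.grab_frame('wrist');save('w8',im)
P=cloud('wrist',d,p)
r=optics.trace('camera_mid','wrist')
if r:
    q=P[r[0]['pixels']];q=q[q[:,2]>35];m=np.median(q,0);print(r[0]['extent'],m,np.linalg.svd(q-m,full_matrices=False)[2][2])
E
```

```text
t: 10.8
ee_pos: [566.4, 26.9, 36.0]
eef_rot: [-118.3, 89.9, -23.8]
ft_force: [-1.0, -0.8, 3.4]
finger_gap: 58.2
t: 11.05
ee_pos: [566.5, 26.9, 35.8]
eef_rot: [-113.4, 89.9, -19.0]
ft_force: [-2.5, -1.2, 10.0]
finger_gap: 58.0
[236.8, 23.2, 424.9, 391.4] [519.63591567  25.60742866  43.42763879] [0.00147054 0.00118837 0.99999821]
```

View pics/w8.png

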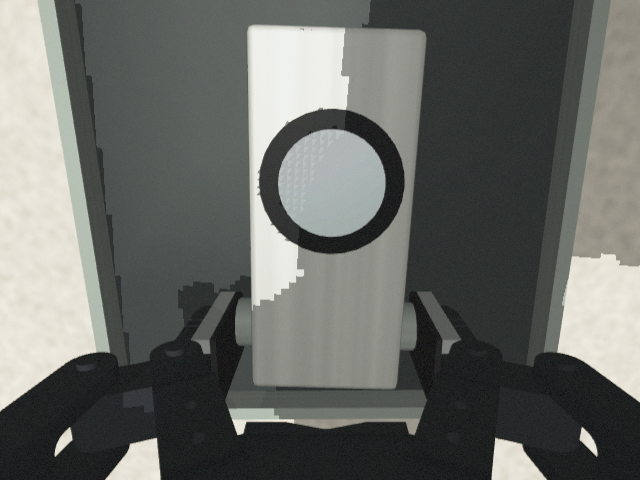

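It is flat, with the window (330,182) up and the surface normal vertical. I'll release and retreat straight up.

```bash
python3 -m jog '[[[0,0,0],[0,0,0]],[[0,0,0],[0,0,0]],[[0,0,0],[0,0,0]],[[0,0,0],[0,0,0]],[[0,0,0],[0,0,0]]]' 1 && python3 -m jog '[[[-10,0,0],[0,0,0]],[[-25,0,0],[0,0,0]],[[-50,0,0],[0,0,0]],[[-85,0,0],[0,0,0]],[[-120,0,0],[0,0,0]]]' && python3 -m jog '[[[-40,0,0],[0,0,0]],[[-60,0,0],[0,0,0]],[[-60,0,0],[0,0,0]],[[-60,0,0],[0,0,0]],[[-60,0,0],[0,0,0]]]'
python3 - <<'E'
from h import *
p=pose();im,d=optics.grab_frame('wrist');save('w9',im);P=cloud('wrist',d,p)
r=optics.trace('camera_mid','wrist')
for a in r[:1]:
    q=P[a['pixels']];q=q[q[:,2]>35];m=np.median(q,0);print(a['extent'],cv2.minAreaRect(q[:,:2].astype(np.float32)),m,np.linalg.svd(q-m,full_matrices=False)[2][2])
for l in ['tray']:
    im,d=optics.grab_frame('top');print(optics.look_for(l,'top'),optics.look_for('short_mid','top'))
print(status.get_obs()['ft_force'])
E
```

```text
t: 11.57
ee_pos: [566.5, 26.9, 35.7]
eef_rot: [-113.7, 89.9, -19.3]
ft_force: [-0.0, 0.3, -0.1]
finger_gap: 85.4
t: 11.98
ee_pos: [565.5, 27.0, 157.0]
eef_rot: [176.7, 90.0, -88.9]
ft_force: [0.8, 0.3, -0.7]
finger_gap: 85.3
t: 12.4
ee_pos: [565.0, 26.9, 216.9]
eef_rot: [156.0, 89.9, -109.5]
ft_force: [-0.3, -0.1, -0.1]
finger_gap: 85.7
[283.7, 91.2, 364.7, 244.0] ((528.53125, 25.943300247192383), (100.16617584228516, 44.095767974853516), 2.741389513015747) [524.91199196  25.7697166   43.46606197] [0.00200153 0.00126676 0.99999719]
[{'extent': [312.0, 188.7, 403.2, 291.3], 'confidence': 0.73}] []
[-0.09967761 -0.48670611  0.46128039]
```

View pics/w9.png

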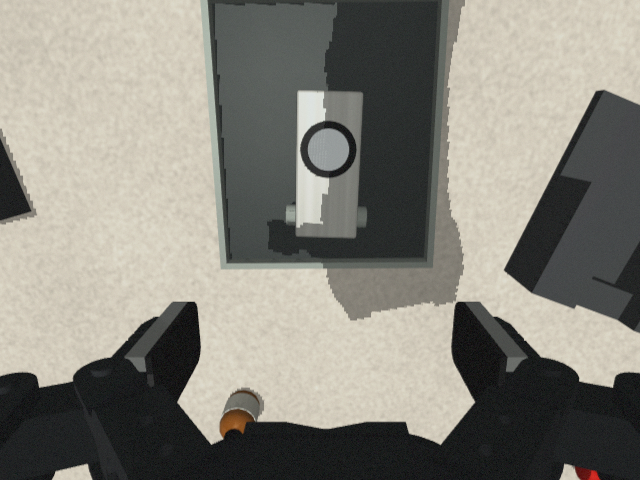

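The camera lies flat with its window up, about 18 mm from the tray centre lengthwise. The gripper is clear, so I'll hand in.

```bash
python3 -c "
from workcell import finish_job; print(finish_job())"
```

```text
the job is handed in; nothing more can be done
None
```

The long camera is lying flat in the inspection tray, window up and let go. I handed the job in at about 12.5 s of the 48 s allowed, and no verdict was reported.

**What I did:** I pinched the camera by its knobs and lifted that end first. A wrist picture showed it tilted, by my estimate over 30°, with the far end still in the foam. I carried it hanging to the tray, rolled it over its back edge while still holding it, and let go once it lay flat.

**Last checks:**
- **Flatness:** the surface normal was within about 0.2° of vertical. The top face was at z ≈ 43.5 mm, which puts the centre at about 23.5 mm against the 30 mm limit.
- **Position:** the centre is at about (528.5, 26), roughly 18 mm lengthwise and 2 mm crosswise from my estimate of the tray's middle.
- **Robot clear:** the gripper is fully open and about 180 mm above the release point, and the wrist force is near zero.

**One check failed:** the final search for the square camera in the top picture found nothing, so I did not re-measure its position. The arm never worked near it.

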